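# Tip the vial block onto the dry heater and latch it in its nest

## Task

The aluminium vial block was stood on end to dry in front of the low dry-block heater. Bring its foot up against the front edge of the heater's deck, tip it over that edge by its top and let it down gently so that it lies on the deck with its wells facing up, then push it fully home into the nest at the back of the deck until the spring catch snaps up behind it. Do not let it drop or force it against the heater, leave the things standing around where they are, and let go at the end.

Things in the scene. Friction and masses are not known exactly. Their poses are not given: they have to be found in the camera images.
- block: Plain aluminium vial block, 120 mm long, 64 wide, 50 thick, 0.5-0.9 kg, standing on one end 10-45 mm short of the heater. Origin at its centre. z: along the 120 mm (up at the start), y: along the 64 mm, x: through the 50 mm, roughly toward the heater. Six vial wells open in its -x face. Its flat sides (64 mm apart) can be held between the fingers, in which it can turn.
- heater: Low dry-block heater, fixed: flat deck 130 mm wide, 12 mm high, and behind it a white housing (x 146 to 228 mm, 50 mm high). Origin on the worktop under the middle of the deck's straight front edge; x from that edge to the housing, y left along the edge, z up. The edge (x = 0, 12 mm high) is the step which the block's foot bears on and turns over.
- nest (a point): Where the centre of the block lies when fully home: in the heater's frame x = 77.5 mm, y = 0, z = 37 mm. Nest: two fences 13 mm high, 68 mm apart from x = 122 mm on, flaring to 83 mm at x = 109 mm; two hard stops at x = 138 mm; a sprung sensor pin between them, 5 mm proud, pushes back with up to 3 N. Axes as the heater's.
- catch (a joint): Spring catch in the deck behind its front edge, 24 mm wide; 0 = up (5 mm proud of the deck), about 0.005 m when the lying block presses it down (under 3 N). Its upright face toward the nest stands at x = 16 mm in the heater's frame; it snaps up to 0 when the foot end of the lying block has passed it, 2 mm before the block meets the hard stops.
- vial_left: Capped glass vial, 24 mm diameter, 52 mm high, standing on the bench to the left of the heater's deck; origin at the centre of its underside. Bystander.
- vial_right: Capped glass vial, 24 mm diameter, 52 mm high, standing to the right of the heater's deck; origin at the centre of its underside. Bystander.
- timer: Small white bench timer, 60 x 62 x 19 mm, on the bench to the right of the block; origin at the centre of its underside. Bystander.
- brown_dropper: Small brown dropper bottle, 27 mm diameter, 53 mm high, standing on the bench to the right, nearest the robot; origin at the centre of its underside. Bystander.

How it is judged:
By the outcome, as a careful person would: the job done as asked, in the order asked, and still so for the second after the job is handed in, with the robot touching nothing.
It also fails if it takes over 72 s, if anything falls off the work surface, if the arm or the gripper's body presses on something with over 40 N, if the wrist force passes 120 N, or if a joint passes its speed limit or range.

## Robot

A 7-joint arm with a two-finger parallel gripper is mounted at the origin on a cart in front of the work surface, level with it; the furniture and walls round the work are solid. World frame = base frame: x ahead of the robot, y to its left, z up, the work surface at z = 0. Lengths are in m, angles in rad, forces in N, time in s.
With the tool pointing down it reaches from about 0.35 to 0.9 m from the base axis. Payload 8.1 kg.
Tool frame: the origin (TCP) lies at the centre of the arm's flange, where the gripper is bolted on; the fingertips stand 178 mm ahead of it and the grasp point (between the pads) lies 159 mm ahead of it; z points along the fingers, y is the direction in which the jaws open and shut (so a half turn about z gives the same grasp; the last joint's range is limited). The gripper opens to 92 mm and grips with 3 to 60 N. Pads are 19 mm wide; open, the fingers measure 130 mm over their backs; the gripper's body (75 mm by 190 mm) begins 47 mm behind the grasp point.
Start: joints at [1.18, 0.434, 0.025, 1.573, -0.012, 1.134, -0.075], TCP at [0.177, -0.599, 0.405] pointing down, gripper open.
Joint ranges: [-2.62, 2.62], [-0.44, 2.09], [-1.27, 1.32], [0.08, 2.57], [-1.32, 4.46], [0.12, 2], [-2.74, 2.74]. Speed limits (rad/s): [2.22, 2.22, 3.01, 3.01, 3.14, 3.14, 3.14].

## Interface

Orientations are given as a rotation vector (axis times angle).
In Python, from cell import arm, get_image, camera_model gives the robot as it stands. The module is installed in compiled form; this text tells all that it offers.
- The arm moves only by the shell command python3 -m pendant 'ROWS' [FORCE]. ROWS is JSON, a list that holds one entry, the list of rows, each a list of 7 numbers: the shift along the tool's x, y, z in mm, then the turn, a rotation vector about the tool's x, y, z in rad, then the closure, from -1 (fully open) to 1 (shut). In form: [[[x, y, z, rx, ry, rz, hand], ...]]. A call has 1 to 20 rows; each row is the pose to reach, as a shift and turn from the pose commanded when the call began, along the tool's axes at that moment; what a row does not reach only later rows make up. A row lasts 1/8 s, in which the tool goes at most 62.5 mm and 10.7 degrees, less where a joint would pass 70% of its speed; a pose out of reach is approached as far as the arm can. A call with a gripper value outside its range is refused whole. The fingers move at their own pace and stop on an object; FORCE is the grip in N (left out, the last holds). Time passes only in rows, so rows that repeat a pose let the fingers close. It gives the time, the measured TCP pose, the force and the opening at its end, in the units of the state.
- arm.observe(): the state, without advancing time (a new reading comes with each control period).
- get_image(name): name is "scene" or "side" or "wrist"; returns the picture (384x512x3 uint8, red, green, blue); there is no depth.
- camera_model(name): a dict with "fx", "fy", "cx", "cy" (pixels), "position" and "orientation" of the camera in the world; the wrist camera has in their place "T_tool_cam" (4x4, takes a point from camera to tool coordinates, whose origin is the TCP and whose axes are the flange's). Camera axes: x right, y down, z forward; pixel columns grow to the right and rows downward; lengths in m; the calibration is good to about 2 mm. The wrist camera is an equidistant fisheye: a pixel r from the principal point sees the ray r / f radians off the axis. A picture is of the moment at which its call begins: read the wrist's pose just before it. camera_model takes no time and is no camera call.
- arm.sign_off(): hands the job in, once; it reports no verdict.
The state is a dict: "clock": time; "joints": joint angles; "dq": joint speeds; "joint_efforts": joint torques, N m; "position": TCP position; "ee_rot": TCP orientation; "force": force on the tool from outside, world axes, zero at the start; "ft_torque": the same for the moment, N m; "width": opening from 0.0 (shut) to 1.0 (fully open).
Only numpy, scipy, OpenCV 4.12 (cv2) and the standard library are available. Lean on these libraries where they do the work, as an engineer would, in place of code of your own. Each camera call takes 0.05 s, during which the arm holds its last target.

## Working session

There is one attempt and no reset: what is moved stays moved. The work goes in short steps, Python scripts to look and compute and a shell command to move; the robot and the scene stay as the last step left them, time stands still between calls to the robot, and variables do not carry over. Pictures are saved under pics/ and viewed, and the job is handed in when it is done.

```bash
mkdir -p pics; ls; python3 - <<'E'
from cell import arm,get_image,camera_model
import cv2
print(arm.observe())
for n in ["scene","side","wrist"]:
    im=get_image(n); cv2.imwrite(f"pics/{n}0.png",im[:,:,::-1]); print(n,camera_model(n))
E
```

```text
pics
{'clock': 0.0, 'joints': array([ 1.18039271,  0.4351951 ,  0.02497529,  1.57408378, -0.01160035,
        1.13395407, -0.07509295]), 'dq': array([ 0.00045184, -0.00043105,  0.00095897, -0.00033   , -0.00153165,
       -0.00076602,  0.00106046]), 'joint_efforts': array([-4.71962594e-04, -6.67852235e+01,  9.84998681e-01, -3.14464045e+01,
       -6.06068177e-02,  4.26412420e-02,  1.91752433e-04]), 'position': array([ 0.17730995, -0.59908898,  0.40396725]), 'ee_rot': array([-3.10769670e+00, -4.50212911e-01,  5.47856740e-04]), 'force': array([-0.37082213, -0.03482076,  0.45924921]), 'ft_torque': array([-0.04925081, -0.0171715 , -0.027753  ]), 'width': 1.0013541935589614}
scene {'fx': 479.83373270329025, 'fy': 479.83373270329025, 'cx': 248.16412254184965, 'cy': 193.05646380164845, 'position': array([0.00690795, 0.37975768, 0.72778633]), 'orientation': array([-1.1832068 ,  2.36625058, -0.95800102])}
side {'fx': 364.440489383682, 'fy': 364.440489383682, 'cx': 254.29955775272327, 'cy': 198.31443305245807, 'position': array([0.21707788, 0.69517177, 0.50327841]), 'orientation': array([-0.52593944,  2.50134742, -1.48939117])}
wrist {'fx': 297.3186396354542, 'fy': 297.3186396354542, 'cx': 255.94822783998902, 'cy': 192.7441331896079, 'T_tool_cam': array([[ 1.33980490e-04, -9.59821211e-01, -2.80612233e-01,
         7.44592023e-02],
       [ 9.99999948e-01,  4.58161687e-05,  3.20745647e-04,
        -1.10891187e-03],
       [-2.95001898e-04, -2.80612262e-01,  9.59821166e-01,
         2.02177534e-02],
       [ 0.00000000e+00,  0.00000000e+00,  0.00000000e+00,
         1.00000000e+00]])}
```

View pics/scene0.png

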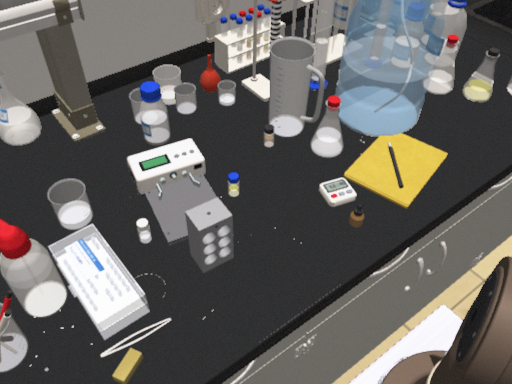

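View pics/side0.png

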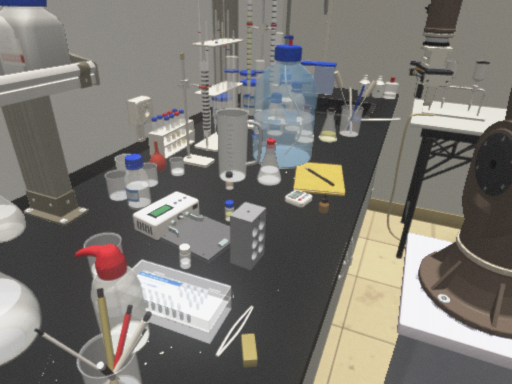

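View pics/wrist0.png

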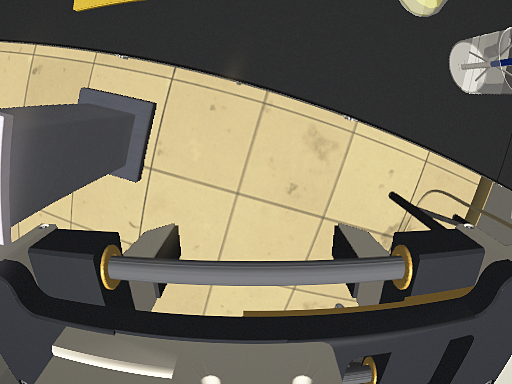

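The scene view shows the block at about (210,237) with its wells facing the camera and robot. The heater deck is at (185,205) with the housing at (165,165), and the vials are at (144,231) and (234,184). The timer is at (338,191) and the dropper at (357,216). I'll enlarge these areas next.

```bash
python3 - <<'E'
import cv2
a=cv2.imread("pics/scene0.png")[130:280,120:270]; cv2.imwrite("pics/sc1.png",cv2.resize(a,(600,600),interpolation=cv2.INTER_CUBIC))
a=cv2.imread("pics/side0.png")[185:275,125:275]; cv2.imwrite("pics/si1.png",cv2.resize(a,(750,450),interpolation=cv2.INTER_CUBIC))
E
```

```text
(no output)
```

View pics/sc1.png

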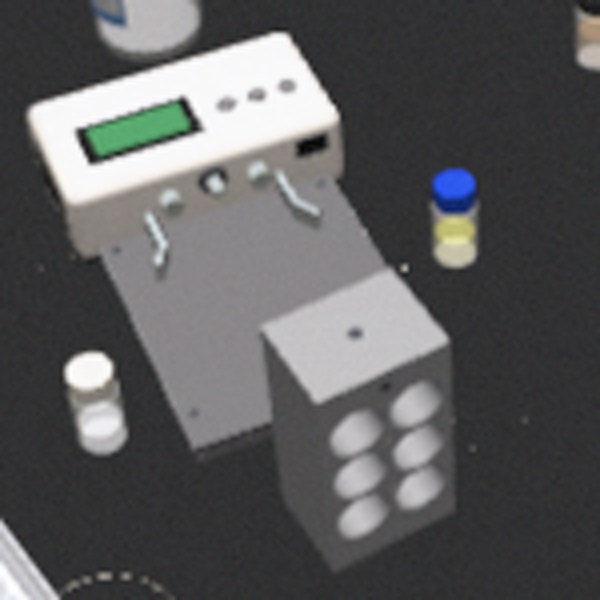

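View pics/si1.png

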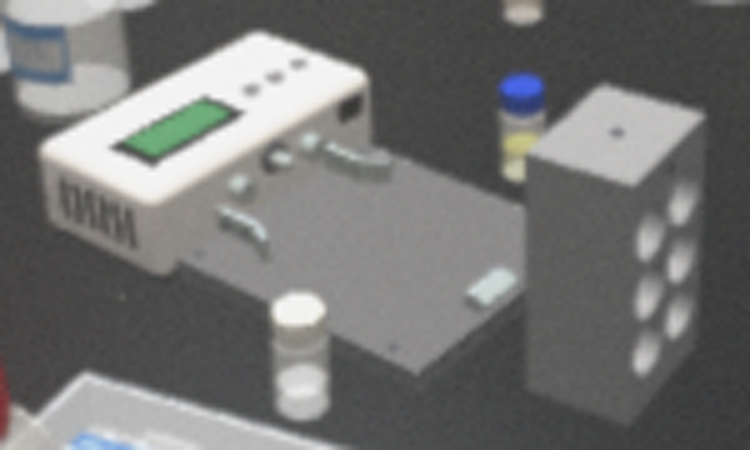

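```bash
cat > h.py <<'E'
import numpy as np, cv2
from scipy.spatial.transform import Rotation as R
from scipy.optimize import least_squares
CM={'scene':dict(f=479.83373,c=(248.16412,193.05646),p=[0.00690795,0.37975768,0.72778633],o=[-1.1832068,2.36625058,-0.95800102]),
'side':dict(f=364.44049,c=(254.29956,198.31443),p=[0.21707788,0.69517177,0.50327841],o=[-0.52593944,2.50134742,-1.48939117])}
def proj(n,P):
    m=CM[n]; q=R.from_rotvec(m['o']).inv().apply(np.atleast_2d(P)-m['p'])
    return q[:,:2]/q[:,2:]*m['f']+m['c']
def pix2plane(n,uv,z):
    m=CM[n]; uv=np.atleast_2d(uv); d=np.c_[(uv-m['c'])/m['f'],np.ones(len(uv))]
    d=R.from_rotvec(m['o']).apply(d); p=np.array(m['p']); return p+d*((z-p[2])/d[:,2])[:,None]
def sc(u,v): return ('scene',120+u/4-.375,130+v/4-.375)
def si(u,v): return ('side',125+u/5-.4,185+v/5-.4)
def tf(p,L): 
    c,s=np.cos(p[2]),np.sin(p[2]); L=np.array(L,float)
    return np.c_[c*L[:,0]-s*L[:,1]+p[0],s*L[:,0]+c*L[:,1]+p[1],L[:,2]]
def fit(obs,L,x0,fz=False):
    def r(p):
        W=tf(p,L); return np.concatenate([proj(o[0],W[i])[0]-o[1:] for i,o in enumerate(obs)])
    s=least_squares(r,x0,loss='soft_l1'); return s.x,r(s.x).reshape(-1,2)
E
python3 - <<'E'
from h import *
a,b=25,32
B=[(sc(262,328),(a,b,120)),(sc(318,403),(-a,b,120)),(sc(448,343),(-a,-b,120)),(sc(390,270),(a,-b,120)),(sc(337,570),(-a,b,0)),(sc(455,512),(-a,-b,0)),(sc(285,497),(a,b,0)),
(si(527,152),(a,b,120)),(si(633,185),(-a,b,120)),(si(704,118),(-a,-b,120)),(si(604,85),(a,-b,120)),(si(627,425),(-a,b,0)),(si(527,390),(a,b,0)),(si(695,350),(-a,-b,0))]
x,r=fit([o for o,_ in B],[np.array(l)/1000 for _,l in B],[.55,.1,0]); print(x,np.round(r,1).tolist())
H=[(sc(192,447),(0,65,12)),(sc(105,250),(146,65,12)),(sc(335,180),(146,-65,12)),(si(415,360),(0,65,12)),(si(180,265),(146,65,12)),(si(385,150),(146,-65,12))]
h,r=fit([o for o,_ in H],[np.array(l)/1000 for _,l in H],[.6,.1,0]); print(h,np.round(r,1).tolist())
for n in['scene','side']:
    P=tf(h,np.array([(0,65,12),(0,-65,12),(146,-65,12),(146,65,12),(16,12,17),(16,-12,17),(77.5,0,37)])/1000);print(n,proj(n,P).round(1).tolist())
c,s=np.cos(h[2]),np.sin(h[2]);d=x[:2]-h[:2];print('block in heater',c*d[0]+s*d[1],-s*d[0]+c*d[1],x[2]-h[2])
for n,u in [('vl',sc(102,440)),('vr',sc(455,255))]: print(n,pix2plane('scene',u[1:],0))
print('timer',pix2plane('scene',[338,191],.019),'drop',pix2plane('scene',[357,222],0))
im=cv2.imread('pics/side0.png')
E
```

```text
[ 0.47184781  0.10561297 -0.08501591] [[0.1, -0.3], [0.1, 0.4], [1.2, -0.1], [1.0, -0.3], [-0.3, 0.8], [0.5, 0.1], [-0.1, 0.1], [-0.9, 0.4], [-0.2, 0.5], [0.1, -0.3], [-0.8, 0.4], [-0.1, 0.5], [-0.4, 0.1], [-0.2, -0.7]]
[ 0.52488744  0.09707573 -0.21648874] [[0.0, 1.6], [-0.2, -0.2], [1.1, -0.5], [0.1, 3.6], [0.0, -1.2], [-2.6, -1.0]]
scene [[167.6, 243.0], [231.3, 221.3], [204.4, 174.1], [145.6, 192.0], [191.2, 226.4], [202.8, 222.5], [185.5, 196.2]]
side [[207.7, 260.2], [244.2, 232.9], [199.0, 213.6], [160.6, 236.4], [218.1, 243.9], [224.9, 239.0], [201.0, 225.1]]
block in heater -0.05363537584746234 -0.003055040164025623 0.1314728324353668
vl [[0.58064211 0.18734104 0.        ]]
vr [[ 0.57940373 -0.02066236  0.        ]]
timer [[ 0.44136424 -0.18723933  0.019     ]] drop [[ 0.36838328 -0.17208536  0.        ]]
```

```bash
python3 - <<'E'
from h import *
h=[ 0.52488744,0.09707573,-0.21648874]
# joint refinement preview overlays
for n,(x0,y0,w,hh),k in [('scene',(125,160,110,90),7),('side',(150,205,100,65),8)]:
    im=cv2.imread(f'pics/{n}0.png')[y0:y0+hh,x0:x0+w]; im=cv2.resize(im,None,fx=k,fy=k,interpolation=cv2.INTER_CUBIC)
    im=cv2.convertScaleAbs(im,alpha=1.6)
    cv2.imwrite(f'pics/z_{n}.png',im)
E
```

```text
(no output)
```

View pics/z_scene.png

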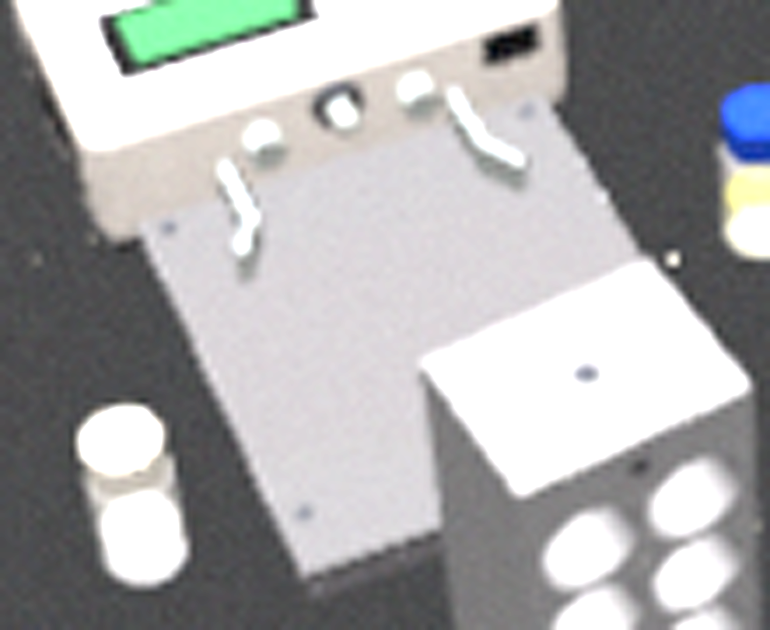

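View pics/z_side.png

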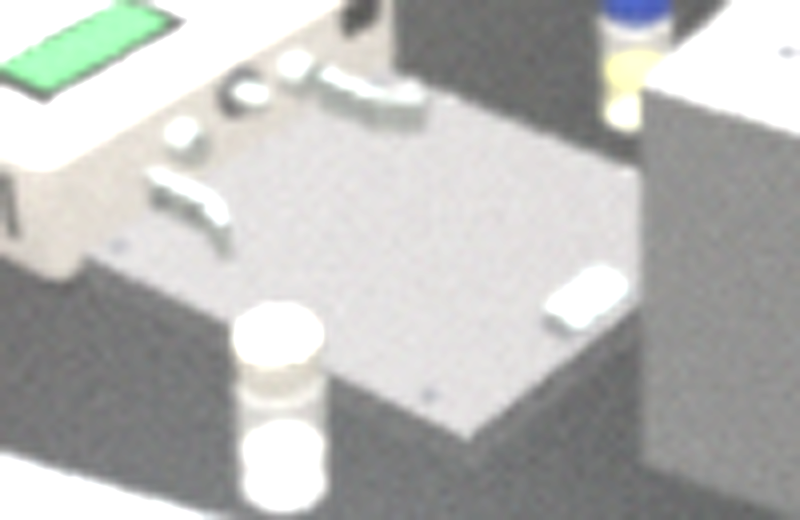

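```bash
cat > fh.py <<'E'
from h import *
def zs(u,v): return ('scene',125+u/7-.43,160+v/7-.43)
def zi(u,v): return ('side',150+u/8-.44,205+v/8-.44)
O=[(zs(305,578),(0,65)),(zs(437,525),(0,None)),(zs(145,222),(None,65)),(zs(240,442),(None,65)),(zs(553,108),(None,-65)),(zs(640,250),(None,-65)),
(zi(470,437),(0,65)),(zi(640,300),(0,None)),(zi(92,252),(None,65)),(zi(230,322),(None,65)),(zi(420,72),(None,-65)),(zi(640,170),(None,-65))]
nn=sum(None in l for _,l in O)
def r(p):
    k=3;L=[]
    for o,l in O:
        l=list(l)
        for j in range(2):
            if l[j] is None: l[j]=p[k]*1000;k+=1
        L.append([l[0],l[1],12])
    W=tf(p,np.array(L)/1000); return np.concatenate([proj(o[0],W[i])[0]-o[1:] for i,(o,_) in enumerate(O)])
s=least_squares(r,[.525,.097,-.2]+[.05]*nn,loss='soft_l1',x_scale=.01)
h=s.x[:3]; print(h,s.x[3:].round(3),r(s.x).reshape(-1,2).round(1).tolist())
x=[0.47184781,0.10561297,-0.08501591]
c,sn=np.cos(h[2]),np.sin(h[2]);d=np.array(x[:2])-h[:2];print('block in heater',c*d[0]+sn*d[1],-sn*d[0]+c*d[1],x[2]-h[2])
E
python3 fh.py
```

```text
[ 0.52779662  0.09440442 -0.19752889] [ 0.027  0.146  0.053  0.14   0.073 -0.012  0.143  0.087  0.131  0.042] [[0.2, -0.3], [0.2, 0.5], [-0.3, 0.1], [0.5, -0.2], [0.8, -0.4], [0.6, -0.3], [-0.7, 0.2], [0.1, 0.2], [-0.3, 0.7], [-0.2, 0.3], [-0.3, 1.3], [-0.1, 0.4]]
block in heater -0.057060496186296876 1.0812488439286214e-05 0.11251298362903925
```

```bash
cat >> h.py <<'E'
H=np.array([0.52779662,0.09440442,-0.19752889]); BX=np.array([0.47184781,0.10561297,-0.08501591])
def hw(x,y,z):  # heater mm -> world m
    return tf(H,[[x/1000,y/1000,z/1000]])[0]
def delta(obs,gp,yaw):
    """rel move for grasp point gp world, tool down with x at yaw"""
    T=R.from_rotvec(obs['ee_rot']); tgt=np.array(gp)+[0,0,.159]
    d=T.inv().apply(tgt-obs['position'])*1000
    Rt=R.from_euler('z',yaw)*R.from_euler('x',np.pi)
    return d.round(1),(T.inv()*Rt).as_rotvec().round(4)
E
python3 - <<'E'
from h import *
from cell import arm
o=arm.observe()
print(delta(o,[BX[0],BX[1],.2],BX[2]))
print(delta(o,[BX[0],BX[1],.105],BX[2]))
for n,u in dict(flask=(327,150),mug=(287,125),jug=(380,110),pad=(400,170)).items(): print(n,pix2plane('scene',u,0))
for n,u in dict(mugtop=(293,55),jugtop=(380,10),flasktop=(333,103)).items(): print(n,pix2plane('scene',u,.15))
E
```

```text
(array([ 482.4, -592.2,   45.8]), array([-1.100e-03,  3.000e-04,  3.727e-01]))
(array([ 482.4, -592. ,  140.8]), array([-1.100e-03,  3.000e-04,  3.727e-01]))
flask [[ 0.56307131 -0.27511468  0.        ]]
mug [[ 6.88782086e-01 -2.60803479e-01  1.11022302e-16]]
jug [[ 0.59527859 -0.48989542  0.        ]]
pad [[ 0.41763909 -0.35857972  0.        ]]
mugtop [[ 0.73866378 -0.30819215  0.15      ]]
jugtop [[ 0.77571196 -0.64389394  0.15      ]]
flasktop [[ 0.54751066 -0.25112954  0.15      ]]
```

```bash
python3 -m pendant '[[[40,-49,0,0,0,0.03,-1],[80,-99,0,0,0,0.06,-1],[121,-148,0,0,0,0.09,-1],[161,-197,0,0,0,0.12,-1],[201,-247,0,0,0,0.15,-1],[241,-296,0,0,0,0.19,-1],[281,-345,0,0,0,0.22,-1],[322,-395,0,0,0,0.25,-1],[362,-444,0,0,0,0.28,-1],[402,-493,10,0,0,0.31,-1],[442,-543,20,0,0,0.34,-1],[470,-577,30,0,0,0.373,-1],[482,-592,40,0,0,0.373,-1],[482,-592,46,0,0,0.373,-1],[482,-592,46,0,0,0.373,-1],[482,-592,46,0,0,0.373,-1]]]' 20
python3 - <<'E'
from h import *
from cell import arm,get_image
o=arm.observe(); print(delta(o,[BX[0],BX[1],.105],BX[2]),o['force'])
cv2.imwrite('pics/w1.png',get_image('wrist')[:,:,::-1])
E
```

```text
clock: 2.15
position: [0.4715, 0.1039, 0.3591]
ee_rot: [3.138, -0.137, 0.001]
force: [0.4, -0.6, 0.3]
width: 0.999
(array([ 0.2, -1.8, 95.1]), array([ 0.0006, -0.0004, -0.0021])) [ 0.36756154 -0.57505956  0.34218345]
```

View pics/w1.png

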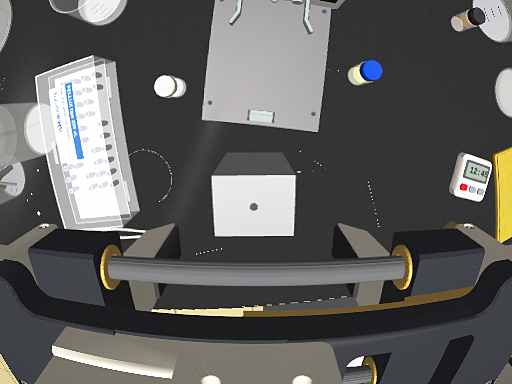

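The wrist view shows the block top square to the jaws, with corners (211,176), (295,176), (295,236) and (213,236). The deck's front edge runs from (203,119) to (318,131), with the catch at (261,116). I'll cross-check the poses from this picture.

```bash
cat >> h.py <<'E'
TC=np.array([[1.3398e-4,-.959821211,-.280612233,.0744592],[.99999995,4.58e-5,3.207e-4,-.00110891],[-2.95e-4,-.280612262,.959821166,.0202177],[0,0,0,1]])
def wpix(pos,rot,uv,z):
    uv=np.array(uv,float)-[255.948,192.744]; r=np.linalg.norm(uv); t=r/297.3186
    d=np.r_[uv/r*np.sin(t),np.cos(t)]
    T=R.from_rotvec(rot); d=T.apply(TC[:3,:3]@d); p=T.apply(TC[:3,3])+pos
    return p+d*(z-p[2])/d[2]
E
python3 - <<'E'
from h import *
from cell import arm
o=arm.observe(); p,q=o['position'],o['ee_rot']
f=lambda uv,z:wpix(p,q,uv,z)
C=[f(u,.12) for u in [(211.5,176),(295,176),(295,236),(213,236)]]
for c in C: print(c)
print('ctr',np.mean(C,0),'yaw',np.arctan2(*(C[0]-C[1])[[1,0]])-np.pi/2)
a,b=f((203,120),.012),f((318,131),.012);print(a,b,(a+b)/2,np.linalg.norm(a-b),'yaw',np.arctan2(*(a-b)[[1,0]])-np.pi/2)
E
```

```text
[0.4983781  0.13657372 0.12      ]
[0.49282806 0.07330897 0.12      ]
[0.44298983 0.07560901 0.12      ]
[0.44875409 0.14199354 0.12      ]
ctr [0.47073752 0.10687131 0.12      ] yaw -0.08750320839227266
[0.53898986 0.1574954  0.012     ] [0.51599327 0.03181288 0.012     ] [0.52749157 0.09465414 0.012     ] 0.12776907806108126 yaw -0.180971717398553
```

```bash
python3 -m pendant '[[[0,-1,20,0,0,0,-1],[0,-2,40,0,0,0,-1],[0,-2,60,0,0,0,-1],[0,-2,80,0,0,0,-1],[0,-2,90,0,0,0,-1],[0,-2,95,0,0,0,-1],[0,-2,95,0,0,0,-1],[0,-2,95,0,0,0,0],[0,-2,95,0,0,0,0],[0,-2,95,0,0,0,1],[0,-2,95,0,0,0,1],[0,-2,95,0,0,0,1],[0,-2,95,0,0,0,1]]]' 20
python3 - <<'E'
from cell import arm
o=arm.observe(); print(o['force'],o['ft_torque'],o['width'],o['position'])
E
```

```text
clock: 3.82
position: [0.4718, 0.1069, 0.2639]
ee_rot: [3.138, -0.134, 0.0]
force: [-0.7, -2.4, 5.1]
width: 0.694
[-0.72960874 -2.41271792  5.06551389] [-0.49681731  0.10655048  0.00177605] 0.6940610112998727 [0.4718315  0.10693588 0.26386516]
```

```bash
sed -i 's/-0.19752889\]); BX/-0.194]); BX/' h.py; python3 - <<'E'
from h import *
from cell import arm
o=arm.observe()
for x in(-28,-25,-22): print(delta(o,np.r_[hw(x,0,0)[:2],.105],H[2]))
E
python3 -m pendant '[[[0,0,-1,0,0,0,1],[0,0,-3,0,0,0,1],[0,0,-4,0,0,0,1],[0,0,-4,0,0,0,1]]]' 30
```

```text
(array([29. ,  4.7, -0.1]), array([ 0.0003, -0.0002,  0.1085]))
(array([32. ,  5. , -0.1]), array([ 0.0003, -0.0002,  0.1085]))
(array([35. ,  5.3, -0.1]), array([ 0.0003, -0.0002,  0.1085]))
clock: 4.32
position: [0.4717, 0.1072, 0.2676]
ee_rot: [-3.139, 0.134, 0.0]
force: [-0.3, 0.4, -6.5]
width: 0.698
```

```bash
python3 -m pendant '[[[4,1,0,0,0,0.02,1],[8,1.5,0,0,0,0.04,1],[13,2.5,0,0,0,0.06,1],[18,3,0,0,0,0.08,1],[23,4,0,0,0,0.1,1],[27,4.5,0,0,0,0.1085,1],[28.5,4.5,0,0,0,0.1085,1],[28.5,4.5,2,0,0,0.1085,1],[28.5,4.5,3.5,0,0,0.1085,1],[28.5,4.5,3.8,0,0,0.1085,1],[28.5,4.5,3.8,0,0,0.1085,1]]]'
python3 - <<'E'
from h import *
from cell import arm,get_image
o=arm.observe(); print(o['force'],o['ft_torque'],delta(o,np.r_[hw(-25,0,0)[:2],.105],H[2]))
im=[get_image(n) for n in('scene','side')]
a=im[0][170:270,140:260,::-1];b=im[1][200:275,150:270,::-1]
cv2.imwrite('pics/a2.png',np.vstack([cv2.resize(a,None,fx=4,fy=3.2,interpolation=2),cv2.resize(b,None,fx=4,fy=3.5,interpolation=2)]))
E
```

```text
clock: 5.7
position: [0.4996, 0.1002, 0.2639]
ee_rot: [3.127, -0.304, -0.0]
force: [-0.2, 0.0, -4.4]
width: 0.698
[-0.2183432   0.03528411 -4.41292834] [-0.089525    0.32857368  0.01897538] (array([ 3.8,  0.3, -0.1]), array([0.0002, 0.0002, 0.0004]))
```

View pics/a2.png

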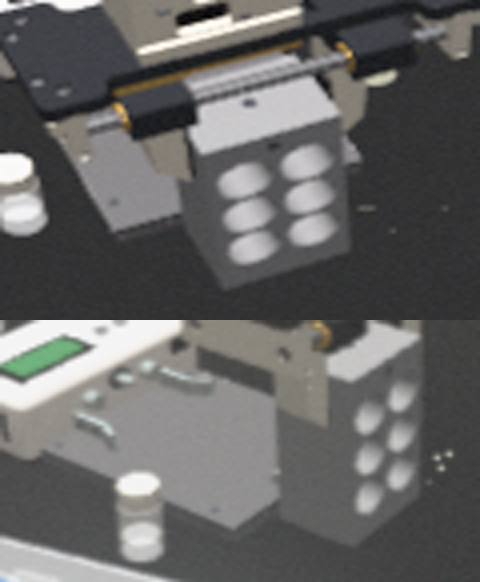

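```bash
python3 -m pendant '[[[0,0,0.6,0,0,0,1],[0.6,0,0.6,0,0,0,1],[1.2,0,0.6,0,0,0,1],[1.8,0,0.6,0,0,0,1],[2.4,0,0.6,0,0,0,1],[2.4,0,0.6,0,0,0,1]]]'
python3 -m pendant '[[[0.6,0,0,0,0,0,1],[1.2,0,0,0,0,0,1],[1.2,0,0,0,0,0,1]]]'
python3 -m pendant '[[[0.6,0,0,0,0,0,1],[1.2,0,0,0,0,0,1],[1.2,0,0,0,0,0,1]]]'
python3 -c "
from cell import arm
o=arm.observe(); print(o['force'],o['ft_torque'])"
```

```text
clock: 6.55
position: [0.5015, 0.0997, 0.264]
ee_rot: [3.126, -0.304, -0.001]
force: [-6.5, -2.3, 9.5]
width: 0.695
clock: 6.92
position: [0.5026, 0.0994, 0.2641]
ee_rot: [3.126, -0.304, -0.002]
force: [-7.3, -2.4, 12.3]
width: 0.693
clock: 7.3
position: [0.5038, 0.0991, 0.2642]
ee_rot: [3.125, -0.304, -0.002]
force: [-7.4, -2.7, 14.0]
width: 0.693
[-7.37485865 -2.74003259 14.03922181] [-0.62016922  2.10316308  0.13001461]
```

```bash
python3 -m pendant '[[[0,0,-0.7,0,0,0,1],[0,0,-0.7,0,0,0,1]]]'; python3 - <<'E'
from h import *
from cell import arm,get_image
o=arm.observe(); print(o['force'],o['ft_torque'],delta(o,np.r_[hw(-25,0,0)[:2],.105],H[2]))
im=[get_image(n) for n in('scene','side')]
a=im[0][175:260,150:250,::-1];b=im[1][200:275,170:270,::-1]
cv2.imwrite('pics/a3.png',cv2.resize(a,None,fx=7,fy=7,interpolation=2));cv2.imwrite('pics/b3.png',cv2.convertScaleAbs(cv2.resize(b,None,fx=7,fy=7,interpolation=2),alpha=1.5))
E
```

```text
clock: 7.55
position: [0.5044, 0.0993, 0.2642]
ee_rot: [3.127, -0.304, 0.0]
force: [-2.5, -1.1, 1.4]
width: 0.694
[-2.47676838 -1.07699671  1.42124669] [-0.15798255  0.82542013  0.03545975] (array([-1.1,  0.3,  0.2]), array([ 0.0001, -0.0001,  0.0002]))
```

View pics/a3.png

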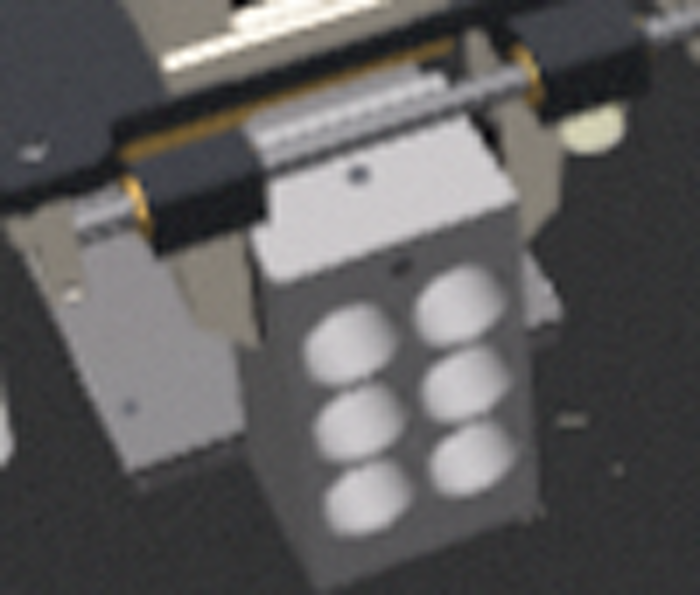

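View pics/b3.png

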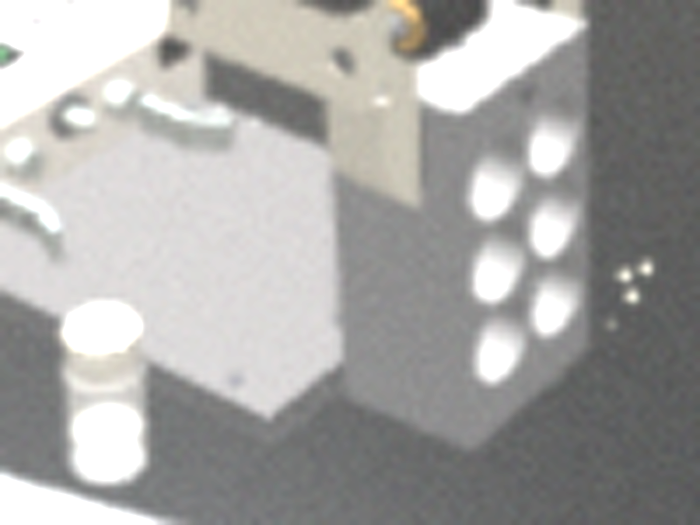

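```bash
python3 - <<'E'
from h import *
f=lambda u,v:(170+u/7-.43,200+v/7-.43)
g=lambda u,v:(150+u/7-.43,175+v/7-.43)
def hf(p): 
    c,s=np.cos(H[2]),np.sin(H[2]);d=p[:2]-H[:2];return (np.array([c*d[0]+s*d[1],-s*d[0]+c*d[1]])*1000).round(1)
for n,u in [('+x+y b',f(345,402)),('-x+y b',f(472,449)),('-x-y',f(588,345))]: print('side',n,hf(pix2plane('side',u,0)[0]))
for n,u in [('-x+y b',g(322,588)),('-x-y',g(542,515))]: print('scene',n,hf(pix2plane('scene',u,0)[0]))
for n,u in [('deckcorner',f(270,417))]: print('side',n,hf(pix2plane('side',u,.012)[0]))
print('deckcorner scene',hf(pix2plane('scene',g(132,472),.012)[0]))
for n,u in [('top-x-y',g(517,200)),('top-x+y',g(285,280))]: print(n,hf(pix2plane('scene',u,.12)[0]))
E
```

```text
side +x+y b [-4.3 32.8]
side -x+y b [-50.6  28.1]
side -x-y [-49.7 -37. ]
scene -x+y b [-49.4  30.6]
scene -x-y [-52.6 -32. ]
side deckcorner [-0.3 63.8]
deckcorner scene [-0.3 64.9]
top-x-y [-46.3 -31.2]
top-x+y [-46.2  29.7]
```

```bash
python3 - <<'E'
import numpy as np
for d in list(range(1,92,3))+[90]:
    t=np.radians(d); print(d,round(-25*np.cos(t)+93*np.sin(t)+23.9,1),round(-(12+93*np.cos(t)+25*np.sin(t)-105.2),1))
E
```

```text
1 0.5 -0.2
4 5.4 -1.3
7 10.4 -2.2
10 15.4 -2.7
13 20.5 -3.0
16 25.5 -3.1
19 30.5 -2.9
22 35.6 -2.4
25 40.5 -1.7
28 45.5 -0.7
31 50.4 0.6
34 55.2 2.1
37 59.9 3.9
40 64.5 5.9
43 69.0 8.1
46 73.4 10.6
49 77.7 13.3
52 81.8 16.2
55 85.7 19.4
58 89.5 22.7
61 93.1 26.2
64 96.5 30.0
67 99.7 33.8
70 102.7 37.9
73 105.5 42.1
76 108.1 46.4
79 110.4 50.9
82 112.5 55.5
85 114.4 60.2
88 116.0 65.0
91 117.3 69.8
90 116.9 68.2
```

```bash
python3 -m pendant '[[[0.5,0,-0.2,0,0,0,1],[3,0,-0.8,0,0,0,1],[5.4,0,-1.3,0,0,0,1],[7.9,0,-1.8,0,0,0,1],[10.4,0,-2.2,0,0,0,1],[12.9,0,-2.5,0,0,0,1],[15.4,0,-2.7,0,0,0,1],[15.4,0,-2.7,0,0,0,1]]]' 20
python3 - <<'E'
from h import *
from cell import arm,get_image
o=arm.observe(); print(o['force'],o['ft_torque'],delta(o,np.r_[hw(-25,0,0)[:2],.105],H[2]))
im=[get_image(n) for n in('scene','side')]
a=im[0][175:260,150:250,::-1];b=im[1][190:275,170:270,::-1]
cv2.imwrite('pics/a4.png',np.hstack([cv2.resize(a,None,fx=4,fy=4,interpolation=2),cv2.convertScaleAbs(cv2.resize(b,None,fx=4,fy=4,interpolation=2),alpha=1.5)]))
E
```

```text
clock: 8.65
position: [0.5199, 0.0963, 0.2667]
ee_rot: [-3.127, 0.304, -0.001]
force: [-2.7, 1.2, -4.7]
width: 0.698
[-2.66682108  1.15464415 -4.70968312] [0.24714398 0.65121135 0.01662745] (array([-16.9,   0.3,   2.7]), array([-0.0002, -0.0005,  0.0001]))
```

View pics/a4.png

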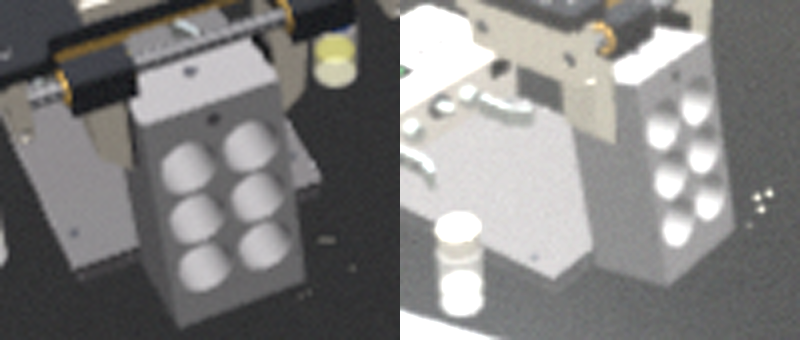

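The block leans about 10° with its foot on the step edge, turning in the pads, and the forces are small. I'll keep following the arc.

```bash
python3 -m pendant '[[[2.5,0,-0.2,0,0,0,1],[5.1,0,-0.3,0,0,0,1],[7.6,0,-0.4,0,0,0,1],[10.1,0,-0.4,0,0,0,1],[12.6,0,-0.3,0,0,0,1],[15.1,0,-0.2,0,0,0,1],[17.6,0,0,0,0,0,1],[20.2,0,0.3,0,0,0,1],[22.6,0,0.6,0,0,0,1],[25.1,0,1,0,0,0,1],[27.6,0,1.5,0,0,0,1],[30.1,0,2,0,0,0,1],[32.5,0,2.6,0,0,0,1],[35,0,3.3,0,0,0,1],[37.4,0,4,0,0,0,1],[39.8,0,4.8,0,0,0,1],[42.2,0,5.7,0,0,0,1],[44.5,0,6.6,0,0,0,1],[44.5,0,6.6,0,0,0,1]]]'
python3 - <<'E'
from h import *
from cell import arm,get_image
o=arm.observe(); print(o['force'],o['ft_torque'],delta(o,np.r_[hw(-25,0,0)[:2],.105],H[2]))
im=[get_image(n) for n in('scene','side')]
a=im[0][165:250,130:230,::-1];b=im[1][190:275,160:260,::-1]
cv2.imwrite('pics/a5.png',np.hstack([cv2.resize(a,None,fx=4,fy=4,interpolation=2),cv2.convertScaleAbs(cv2.resize(b,None,fx=4,fy=4,interpolation=2),alpha=1.5)]))
E
```

```text
clock: 11.12
position: [0.5635, 0.0877, 0.26]
ee_rot: [-3.127, 0.304, -0.001]
force: [-1.5, 0.9, -3.1]
width: 0.698
[-1.48873634  0.92264388 -3.11246406] [0.20407715 0.40560495 0.0227199 ] (array([-61.3,   0.3,  -4. ]), array([-0.0001, -0.0003,  0.0001]))
```

View pics/a5.png

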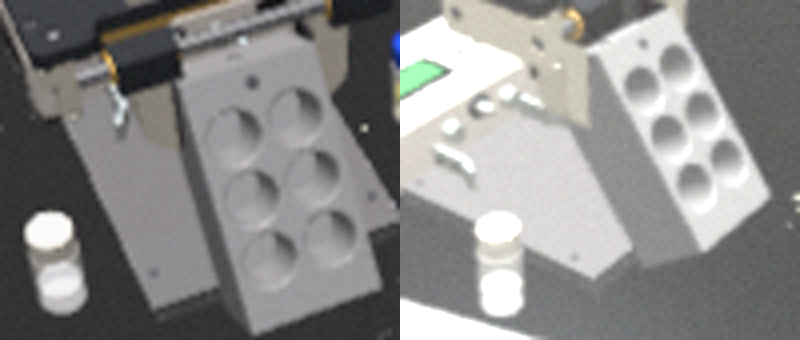

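```bash
python3 -m pendant '[[[2.3,0,1,0,0,0,1],[4.6,0,2,0,0,0,1],[6.9,0,3.1,0,0,0,1],[9.1,0,4.2,0,0,0,1],[11.3,0,5.4,0,0,0,1],[13.5,0,6.7,0,0,0,1],[15.7,0,8,0,0,0,1],[17.8,0,9.4,0,0,0,1],[19.9,0,10.8,0,0,0,1],[21.9,0,12.3,0,0,0,1],[23.9,0,13.9,0,0,0,1],[25.8,0,15.5,0,0,0,1],[27.7,0,17.1,0,0,0,1],[29.6,0,18.8,0,0,0,1],[31.4,0,20.5,0,0,0,1],[33.2,0,22.3,0,0,0,1],[34.9,0,24.2,0,0,0,1],[36.6,0,26.1,0,0,0,1],[36.6,0,26.1,0,0,0,1]]]'
python3 - <<'E'
from h import *
from cell import arm,get_image
o=arm.observe(); print(o['force'],o['ft_torque'],delta(o,np.r_[hw(-25,0,0)[:2],.105],H[2]))
im=[get_image(n) for n in('scene','side')]
a=im[0][155:240,130:230,::-1];b=im[1][190:275,160:260,::-1]
cv2.imwrite('pics/a6.png',np.hstack([cv2.resize(a,None,fx=4,fy=4,interpolation=2),cv2.convertScaleAbs(cv2.resize(b,None,fx=4,fy=4,interpolation=2),alpha=1.5)]))
E
```

```text
clock: 13.6
position: [0.5993, 0.0806, 0.2337]
ee_rot: [-3.127, 0.304, 0.0]
force: [-0.5, 0.8, -0.4]
width: 0.696
[-0.46597568  0.76508059 -0.391209  ] [ 0.117343   -0.05681906 -0.01230198] (array([-97.8,   0.3, -30.3]), array([-0.    ,  0.0001,  0.0001]))
```

View pics/a6.png

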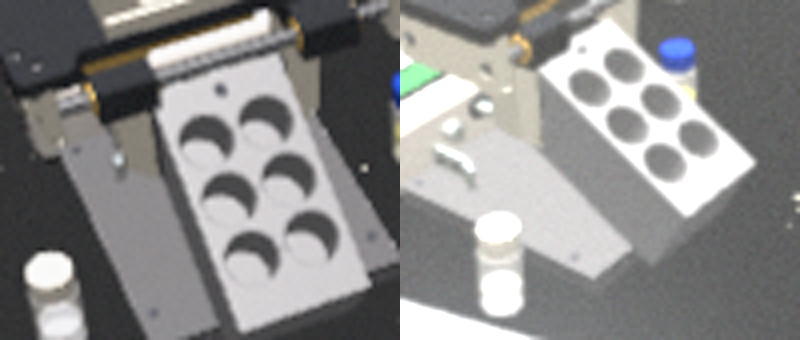

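```bash
cat >> h.py <<'E'
def pixplane_y(n,uv,y):
    "intersection of pixel ray with heater plane y (mm) -> heater x,z mm"
    m=CM[n]; d=R.from_rotvec(m['o']).apply(np.r_[(np.array(uv)-m['c'])/m['f'],1]); Z=R.from_euler('z',-H[2])
    p=Z.apply(np.array(m['p'])-[H[0],H[1],0])*1000; d=Z.apply(d); q=p+d*(y-p[1])/d[1]; return q[[0,2]].round(1)
E
python3 - <<'E'
from h import *
f=lambda u,v:(160+(u-400)/4-.38,190+v/4-.38)
for n,u in [('foot front',f(655,262)),('foot back',f(690,215)),('top back',f(543,70))]: print(n,pixplane_y('side',u,32))
print(pixplane_y('side',f(752,160),-32))
E
```

```text
foot front [-16.5  10.2]
foot back [-40.8  51.9]
top back [ 58.1 105.8]
[-35.7  50. ]
```

```bash
python3 -m pendant '[[[1.6,0,1.9,0,0,0,1],[3.2,0,3.8,0,0,0,1],[4.7,0,5.8,0,0,0,1],[6.2,0,7.9,0,0,0,1],[7.6,0,10,0,0,0,1],[9,0,12.1,0,0,0,1],[10.3,0,14.2,0,0,0,1],[11.6,0,16.4,0,0,0,1],[12.7,0,18.6,0,0,0,1],[13.9,0,20.9,0,0,0,1],[15,0,23.2,0,0,0,1],[16,0,25.5,0,0,0,1],[16.5,0,26.7,0,0,0,1],[16.5,0,26.7,0,0,0,1]]]'
python3 - <<'E'
from h import *
from cell import arm,get_image
o=arm.observe(); print(o['force'],o['ft_torque'],delta(o,np.r_[hw(-25,0,0)[:2],.105],H[2]))
im=[get_image(n) for n in('scene','side')]
a=im[0][155:240,130:230,::-1];b=im[1][190:275,160:260,::-1]
cv2.imwrite('pics/a7.png',np.hstack([cv2.resize(a,None,fx=4,fy=4,interpolation=2),cv2.convertScaleAbs(cv2.resize(b,None,fx=4,fy=4,interpolation=2),alpha=1.3)]))
E
```

```text
clock: 15.45
position: [0.6154, 0.0775, 0.2072]
ee_rot: [-3.127, 0.304, -0.0]
force: [1.3, -0.5, -0.8]
width: 0.694
[ 1.26340554 -0.47570669 -0.80446347] [-0.07516822 -0.2756185   0.00353995] (array([-114.2,    0.3,  -56.8]), array([-0.0001, -0.0001,  0.0001]))
```

View pics/a7.png

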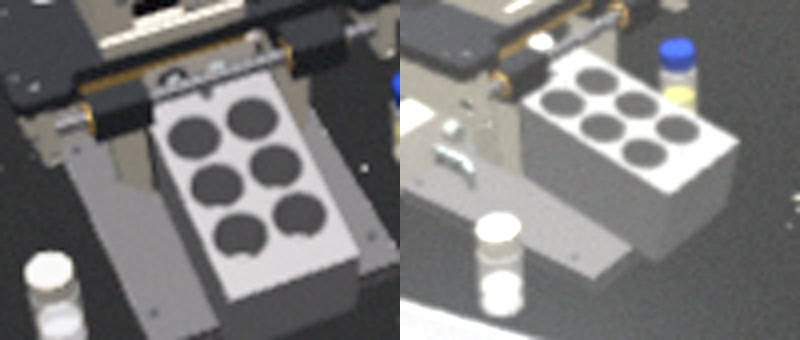

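```bash
python3 -m pendant '[[[0.5,0,1.2,0,0,0,1],[1,0,2.4,0,0,0,1],[1.4,0,3.6,0,0,0,1],[1.8,0,4.7,0,0,0,1],[2.2,0,5.8,0,0,0,1],[2.6,0,6.9,0,0,0,1],[2.6,0,6.9,0,0,0,1]]]'
python3 -m pendant '[[[0.3,0,1,0,0,0,1],[0.6,0,2,0,0,0,1],[0.8,0,2.8,0,0,0,1],[0.8,0,2.8,0,0,0,1]]]'
python3 - <<'E'
from h import *
from cell import arm,get_image
o=arm.observe(); print(o['force'],o['ft_torque'],delta(o,np.r_[hw(-25,0,0)[:2],.105],H[2]))
im=[get_image(n) for n in('scene','side')]
a=im[0][155:240,130:230,::-1];b=im[1][190:275,160:260,::-1]
cv2.imwrite('pics/a8.png',np.hstack([cv2.resize(a,None,fx=4,fy=4,interpolation=2),cv2.convertScaleAbs(cv2.resize(b,None,fx=4,fy=4,interpolation=2),alpha=1.3)]))
E
```

```text
clock: 16.42
position: [0.6179, 0.0771, 0.2003]
ee_rot: [3.127, -0.304, -0.0]
force: [1.3, -0.0, -0.2]
width: 0.695
clock: 16.92
position: [0.6188, 0.0768, 0.1976]
ee_rot: [3.127, -0.304, 0.0]
force: [2.7, 0.1, 0.9]
width: 0.697
[2.67013871 0.09906623 0.92164558] [ 0.03087307 -0.07014974  0.03329629] (array([-117.7,    0.3,  -66.5]), array([ 0.    , -0.0002,  0.0002]))
```

View pics/a8.png

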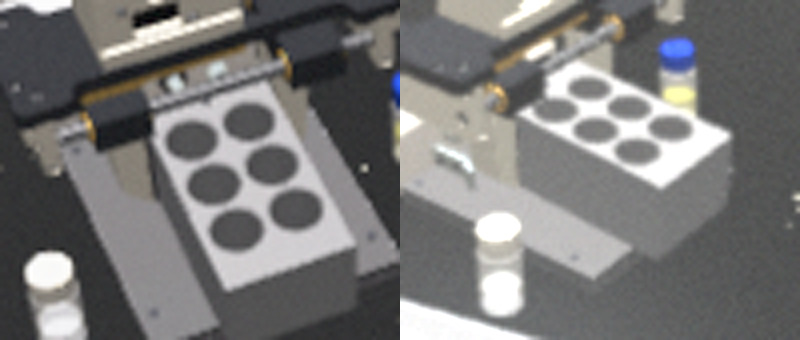

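```bash
python3 -m pendant '[[[0.1,0,0.6,0,0,0,1],[0.1,0,1.2,0,0,0,1],[0.1,0,1.2,0,0,0,1]]]'
python3 -m pendant '[[[0,0,0.5,0,0,0,1],[0,0,0.8,0,0,0,1],[0,0,0.8,0,0,0,1]]]'
python3 - <<'E'
from h import *
from cell import arm,get_image
o=arm.observe(); print(o['force'],o['ft_torque'],o['position'])
im=[get_image(n) for n in('scene','side')]
a=im[0][155:240,130:230,::-1];b=im[1][190:275,160:260,::-1]
cv2.imwrite('pics/a9.png',cv2.resize(a,None,fx=7,fy=7,interpolation=2));cv2.imwrite('pics/b9.png',cv2.convertScaleAbs(cv2.resize(b,None,fx=7,fy=7,interpolation=2),alpha=1.3))
E
```

```text
clock: 17.4
position: [0.619, 0.0768, 0.1965]
ee_rot: [-3.127, 0.304, -0.001]
force: [3.5, -1.2, 1.5]
width: 0.692
clock: 17.77
position: [0.6191, 0.0767, 0.1958]
ee_rot: [-3.127, 0.304, -0.001]
force: [4.3, -0.5, 2.2]
width: 0.699
[ 4.32064696 -0.542769    2.15962535] [-0.14312439 -0.56743644  0.01289641] [0.61908293 0.07673942 0.19575363]
```

View pics/b9.png

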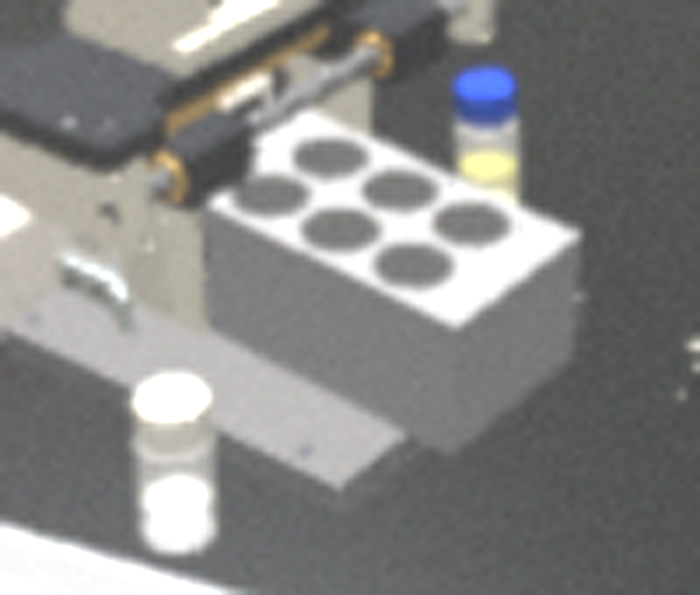

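View pics/a9.png

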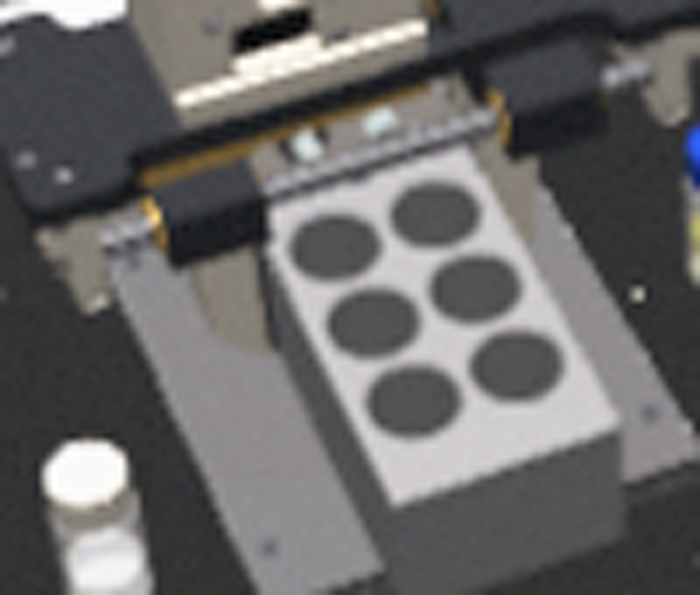

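```bash
cat >> h.py <<'E'
def tri(u1,u2):
    A=[];
    for n,u in(('scene',u1),('side',u2)):
        m=CM[n]; d=R.from_rotvec(m['o']).apply(np.r_[(np.array(u)-m['c'])/m['f'],1]); A.append((np.array(m['p']),d/np.linalg.norm(d)))
    M=sum(np.eye(3)-np.outer(d,d) for p,d in A); b=sum((np.eye(3)-np.outer(d,d))@p for p,d in A); w=np.linalg.solve(M,b)
    return (R.from_euler('z',-H[2]).apply(w-[H[0],H[1],0])*1000).round(1)
E
python3 - <<'E'
from h import *
g=lambda u,v:(130+u/7-.43,155+v/7-.43)
f=lambda u,v:(160+u/7-.43,190+v/7-.43)
print('foot top L',tri(g(393,502),f(458,326)))
print('foot top R',tri(g(618,420),f(580,235)))
print('foot bot R',pixplane_y('side',f(572,360),-32),'foot bot L',pixplane_y('side',f(442,453),32))
print('top edge L',pixplane_y('side',f(208,208),32))
E
```

```text
foot top L [-22.6  33.6  64.5]
foot top R [-22.  -29.5  64.4]
foot bot R [-18.5  11.8] foot bot L [-14.7  11.7]
top edge L [79.  67.1]
```

```bash
python3 -m pendant '[[[0,0,0,0,0,0,0.3],[0,0,0,0,0,0,0.2],[0,0,0,0,0,0,-0.7],[0,0,0,0,0,0,-0.8],[0,0,0,0,0,0,-0.8]]]'
python3 - <<'E'
from h import *
from cell import arm,get_image
o=arm.observe(); print(o['force'],o['ft_torque'],o['position'])
im=[get_image(n) for n in('scene','side')]
a=im[0][155:240,130:230,::-1];b=im[1][190:275,160:260,::-1]
cv2.imwrite('pics/a10.png',cv2.resize(a,None,fx=7,fy=7,interpolation=2));cv2.imwrite('pics/b10.png',cv2.convertScaleAbs(cv2.resize(b,None,fx=7,fy=7,interpolation=2),alpha=1.3))
E
```

```text
clock: 18.5
position: [0.6183, 0.0769, 0.1952]
ee_rot: [3.127, -0.303, -0.002]
force: [-0.1, 0.2, -0.4]
width: 0.894
[-0.11909393  0.22313158 -0.3752879 ] [ 0.02401288  0.01753407 -0.00998362] [0.61828504 0.07694659 0.19522856]
```

View pics/b10.png

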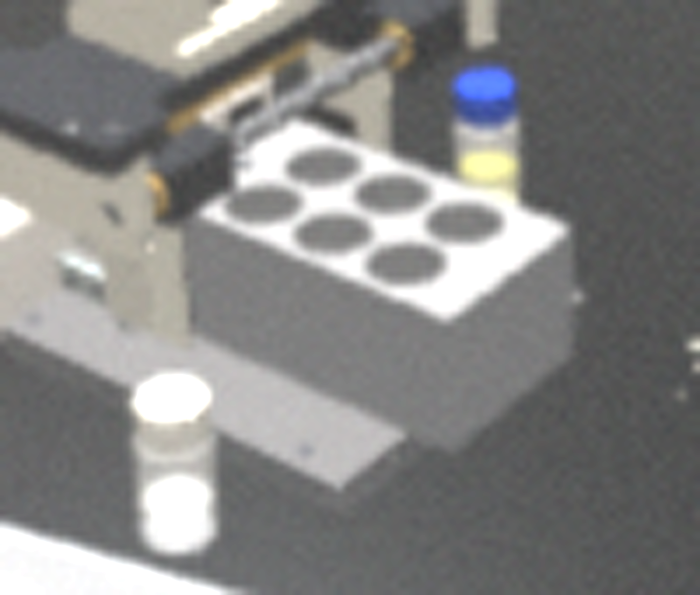

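```bash
python3 -m pendant '[[[0,0,-15,0,0,0,-0.8],[0,0,-35,0,0,0,-0.8],[0,0,-55,0,0,0,-0.8],[0,0,-65,0,0,0,-0.8],[-30,0,-65,0,0,0,0.5],[-60,0,-65,0,0,0,1],[-90,0,-65,0,0,0,1],[-120,0,-65,0,0,0,1],[-138,0,-65,0,0,0,1],[-138,0,-65,0,0,0,1],[-138,0,-65,0,0,0,1]]]' 30
python3 - <<'E'
from h import *
from cell import arm,get_image
o=arm.observe(); print(o['force'],o['width'],delta(o,hw(0,0,37),H[2]))
im=[get_image(n) for n in('scene','side','wrist')]
a=im[0][150:240,120:230,::-1];b=im[1][190:275,150:260,::-1]
cv2.imwrite('pics/a11.png',cv2.resize(a,None,fx=7,fy=6.5,interpolation=2));cv2.imwrite('pics/b11.png',cv2.convertScaleAbs(cv2.resize(b,None,fx=7,fy=7,interpolation=2),alpha=1.3))
cv2.imwrite('pics/w11.png',im[2][:,:,::-1])
E
```

```text
clock: 19.98
position: [0.4843, 0.1033, 0.2611]
ee_rot: [-3.127, 0.305, -0.002]
force: [-0.3, 0.6, -0.5]
width: 0.188
[-0.25437169  0.58426361 -0.48039923] 0.1884857939871869 (array([44.3,  0.3, 65.1]), array([-0.0004, -0.0013, -0.0002]))
```

View pics/a11.png

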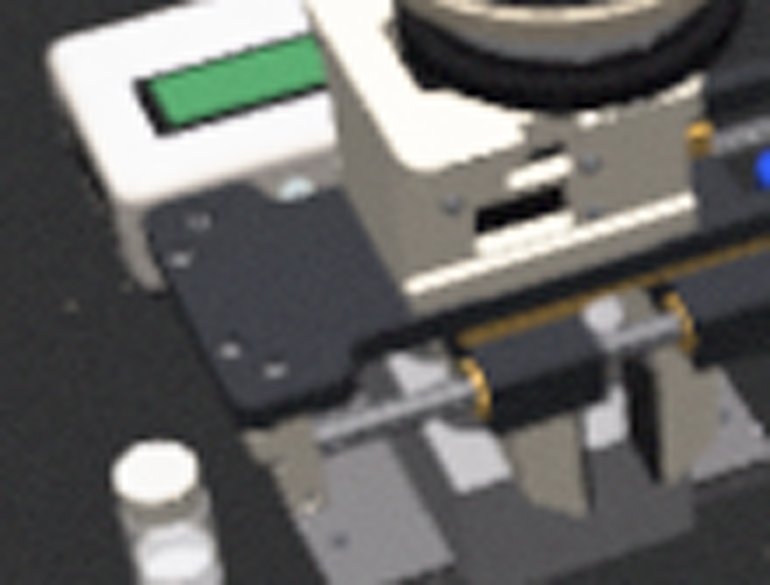

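View pics/b11.png

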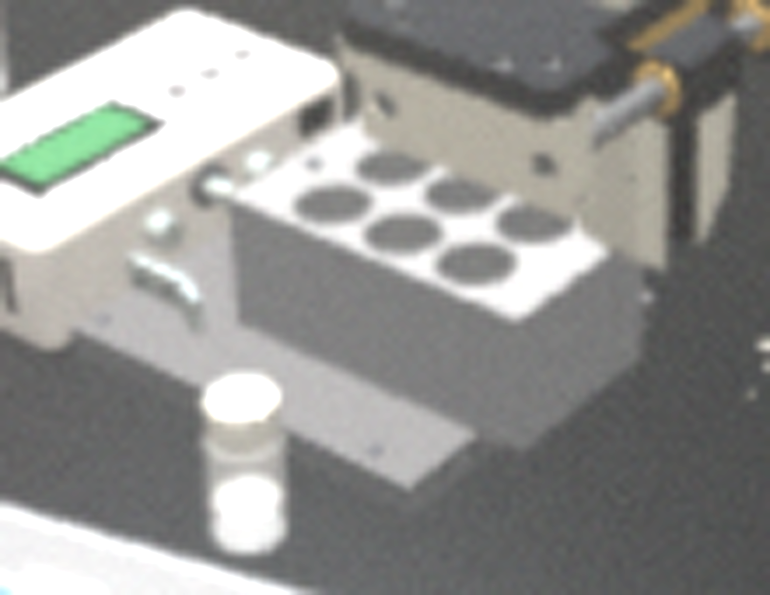

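View pics/w11.png

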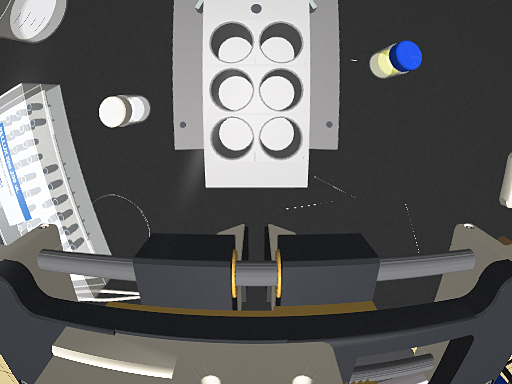

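```bash
python3 - <<'E'
from h import *
from cell import arm
o=arm.observe(); p,q=o['position'],o['ee_rot']
for n,uv,z in [('footL',(205,187),.062),('footR',(308.5,187),.062),('deckL',(174,150),.012),('deckR',(338,149),.012)]:
    w=wpix(p,q,uv,z); print(n,(R.from_euler('z',-H[2]).apply(w-[H[0],H[1],0])*1000).round(1))
print(delta(o,hw(-40,0,40),H[2]))
E
```

```text
footL [-18.4  33.3  62. ]
footR [-18.4 -31.7  62. ]
deckL [-1.4 66.3 12. ]
deckR [ -0.6 -63.7  12. ]
(array([ 4.5,  0.2, 61.6]), array([-0.0002, -0.0004, -0.0006]))
```

```bash
python3 -m pendant '[[[0,0,10,0,0,0,1],[0,0,25,0,0,0,1],[0,0,42,0,0,0,1],[0,0,54,0,0,0,1],[0,0,58,0,0,0,1],[0,0,58,0,0,0,1]]]'
python3 -m pendant '[[[3,0,0,0,0,0,1],[6,0,0,0,0,0,1],[9,0,0,0,0,0,1],[11,0,0,0,0,0,1],[13,0,0,0,0,0,1],[15,0,0,0,0,0,1],[16,0,0,0,0,0,1],[17,0,0,0,0,0,1],[18,0,0,0,0,0,1],[19,0,0,0,0,0,1],[20,0,0,0,0,0,1],[20,0,0,0,0,0,1]]]'
```

```text
clock: 20.88
position: [0.4833, 0.1035, 0.2024]
ee_rot: [3.127, -0.304, -0.001]
force: [-0.1, -0.2, 0.4]
width: 0.002
clock: 22.38
position: [0.5019, 0.0998, 0.2024]
ee_rot: [3.126, -0.303, -0.004]
force: [-6.4, 1.5, 3.8]
width: 0.003
```

```bash
python3 -m pendant '[[[1.5,0,0,0,0,0,1],[3,0,0,0,0,0,1],[4.5,0,0,0,0,0,1],[6,0,0,0,0,0,1],[6,0,0,0,0,0,1]]]'
python3 -m pendant '[[[1.5,0,0,0,0,0,1],[3,0,0,0,0,0,1],[4.5,0,0,0,0,0,1],[6,0,0,0,0,0,1],[6,0,0,0,0,0,1]]]'
python3 - <<'E'
from h import *
from cell import arm,get_image
o=arm.observe(); print(o['force'],o['ft_torque'],delta(o,hw(0,0,37),H[2]))
b=get_image('side')[190:275,150:260,::-1];w=get_image('wrist')
cv2.imwrite('pics/b12.png',cv2.convertScaleAbs(cv2.resize(b,None,fx=7,fy=7,interpolation=2),alpha=1.3))
cv2.imwrite('pics/w12.png',w[:,:,::-1])
E
```

```text
clock: 23.0
position: [0.5079, 0.0986, 0.2024]
ee_rot: [3.126, -0.303, -0.003]
force: [-4.8, 1.6, 3.1]
width: 0.005
clock: 23.62
position: [0.5138, 0.0975, 0.2024]
ee_rot: [3.126, -0.303, -0.003]
force: [-4.5, 0.5, 2.6]
width: 0.004
[-4.54248262  0.5207383   2.56293232] [0.21021013 0.93656434 0.00618626] (array([14.3,  0.4,  6.4]), array([0.0007, 0.0021, 0.0009]))
```

View pics/b12.png

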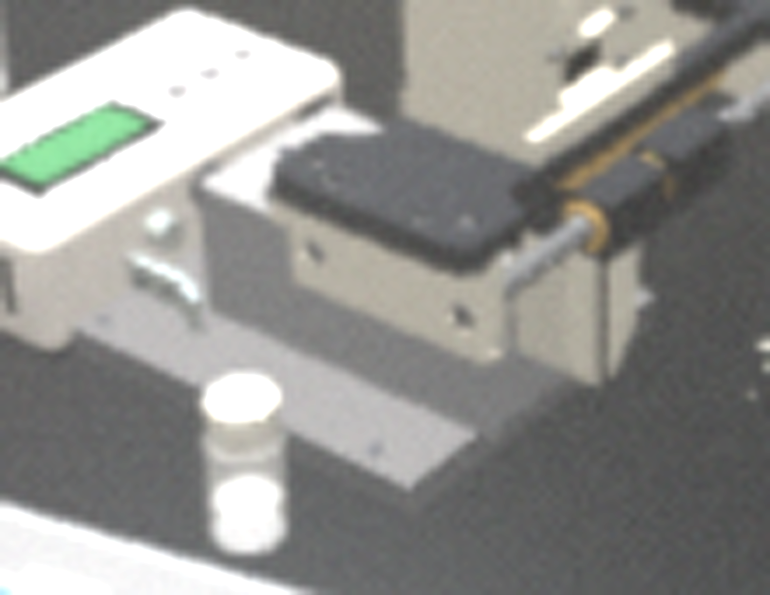

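View pics/w12.png

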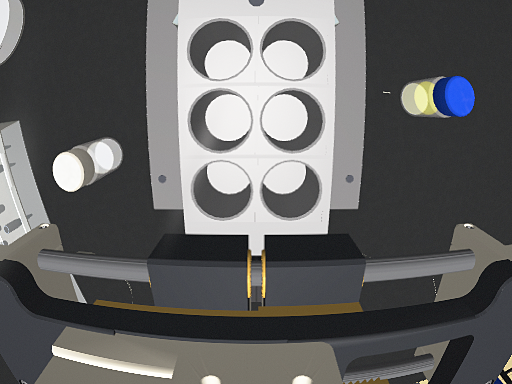

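```bash
python3 -m pendant '[[[1.5,0,0,0,0,0,1],[3,0,0,0,0,0,1],[4.5,0,0,0,0,0,1],[6,0,0,0,0,0,1],[7.5,0,0,0,0,0,1],[9,0,0,0,0,0,1],[9,0,0,0,0,0,1]]]'
python3 -m pendant '[[[1,0,0,0,0,0,1],[2,0,0,0,0,0,1],[3,0,0,0,0,0,1],[4,0,0,0,0,0,1],[5,0,0,0,0,0,1],[5,0,0,0,0,0,1]]]'
python3 -m pendant '[[[1,0,0,0,0,0,1],[2,0,0,0,0,0,1],[3,0,0,0,0,0,1],[3,0,0,0,0,0,1]]]'
```

```text
clock: 24.6
position: [0.5228, 0.0957, 0.2024]
ee_rot: [3.126, -0.303, -0.003]
force: [-4.3, 1.0, 2.4]
width: 0.006
clock: 25.35
position: [0.5277, 0.0947, 0.2024]
ee_rot: [3.126, -0.303, -0.003]
force: [-5.4, 1.3, 2.0]
width: 0.006
clock: 25.85
position: [0.5307, 0.0942, 0.2024]
ee_rot: [3.127, -0.303, -0.003]
force: [-4.8, 1.2, 3.5]
width: 0.007
```

```bash
for i in 1; do python3 -m pendant '[[[1,0,0,0,0,0,1],[1,0,0,0,0,0,1]]]'; done
python3 -m pendant '[[[1,0,0,0,0,0,1],[1,0,0,0,0,0,1]]]'
python3 -m pendant '[[[1,0,0,0,0,0,1],[1,0,0,0,0,0,1]]]'
```

```text
clock: 26.1
position: [0.5311, 0.0941, 0.2024]
ee_rot: [3.126, -0.303, -0.005]
force: [-7.4, 1.8, 4.8]
width: 0.003
clock: 26.35
position: [0.5319, 0.094, 0.2024]
ee_rot: [3.126, -0.302, -0.005]
force: [-8.8, 2.0, 7.0]
width: 0.003
clock: 26.6
position: [0.5327, 0.0939, 0.2024]
ee_rot: [3.126, -0.302, -0.006]
force: [-9.3, 2.2, 7.1]
width: 0.006
```

```bash
python3 -m pendant '[[[0.7,0,0,0,0,0,1],[1,0,0,0,0,0,1],[1,0,0,0,0,0,1]]]'
python3 -m pendant '[[[0.7,0,0,0,0,0,1],[1,0,0,0,0,0,1],[1,0,0,0,0,0,1]]]'
python3 - <<'E'
from h import *
from cell import arm,get_image
o=arm.observe(); print(o['force'],delta(o,hw(0,0,37),H[2]))
b=get_image('side')[190:275,150:260,::-1];w=get_image('wrist')
cv2.imwrite('pics/b13.png',cv2.convertScaleAbs(cv2.resize(b,None,fx=7,fy=7,interpolation=2),alpha=1.3))
cv2.imwrite('pics/w13.png',w[:,:,::-1])
E
```

```text
clock: 26.98
position: [0.5335, 0.0937, 0.2024]
ee_rot: [3.126, -0.302, -0.006]
force: [-11.4, 1.8, 9.2]
width: 0.005
clock: 27.35
position: [0.5344, 0.0936, 0.2023]
ee_rot: [3.126, -0.302, -0.007]
force: [-10.8, 2.1, 8.4]
width: 0.005
[-10.77796507   2.08725541   8.43183892] (array([-6.6,  0.4,  6.4]), array([0.0014, 0.0042, 0.0014]))
```

View pics/b13.png

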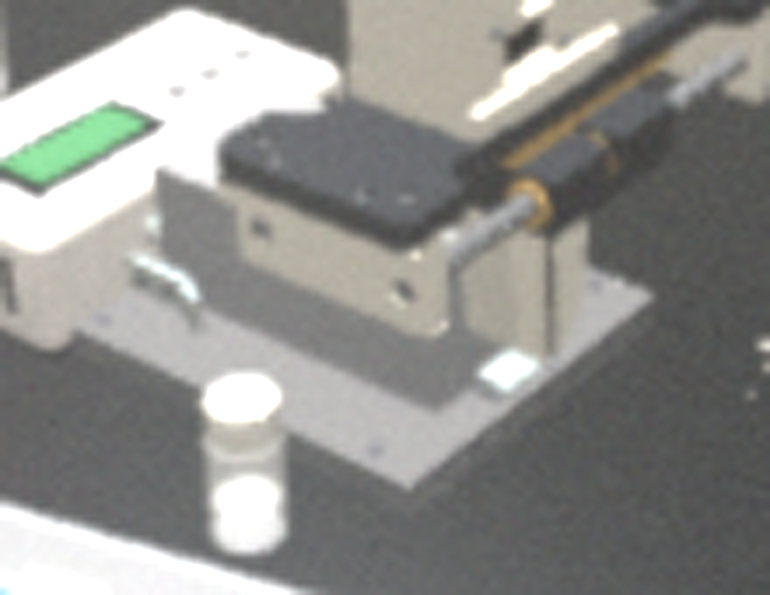

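View pics/w13.png

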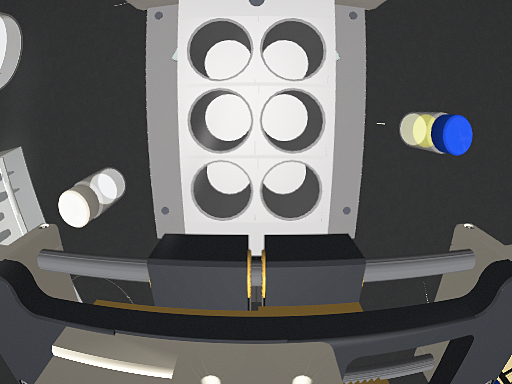

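```bash
python3 -m pendant '[[[0.7,0,0,0,0,0,1],[1,0,0,0,0,0,1],[1,0,0,0,0,0,1]]]'
python3 -m pendant '[[[0.5,0,0,0,0,0,1],[0.5,0,0,0,0,0,1]]]'
python3 - <<'E'
from h import *
from cell import arm,get_image
o=arm.observe(); print(o['force'],delta(o,hw(0,0,37),H[2]))
b=get_image('side')[215:260,190:250,::-1]
cv2.imwrite('pics/b14.png',cv2.convertScaleAbs(cv2.resize(b,None,fx=12,fy=12,interpolation=2),alpha=1.3))
E
```

```text
clock: 27.82
position: [0.5352, 0.0934, 0.2023]
ee_rot: [3.126, -0.302, -0.007]
force: [-11.1, 2.7, 8.7]
width: 0.007
clock: 28.08
position: [0.5357, 0.0933, 0.2023]
ee_rot: [3.126, -0.302, -0.007]
force: [-12.7, 2.3, 9.1]
width: 0.006
[-12.73660399   2.32884242   9.13274959] (array([-7.9,  0.4,  6.4]), array([0.0015, 0.0045, 0.0015]))
```

View pics/b14.png

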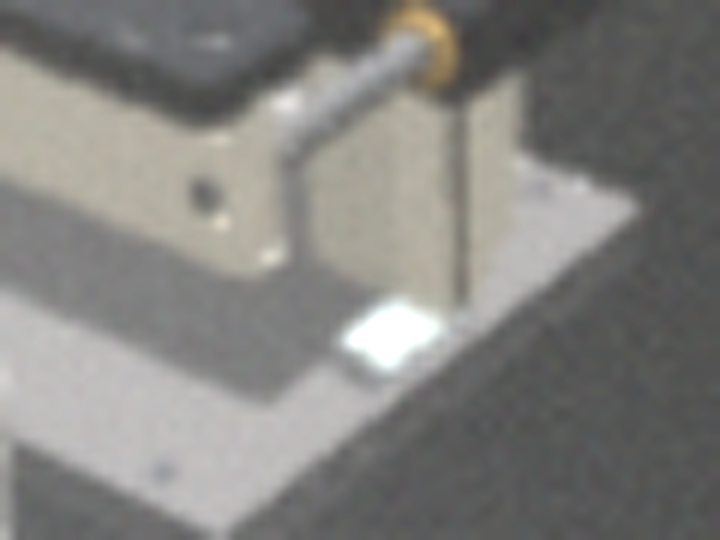

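```bash
python3 -m pendant '[[[0.5,0,0,0,0,0,1],[0.5,0,0,0,0,0,1]]]'
python3 -m pendant '[[[0.5,0,0,0,0,0,1],[0.5,0,0,0,0,0,1]]]'
python3 -m pendant '[[[0.5,0,0,0,0,0,1],[0.5,0,0,0,0,0,1]]]'
```

```text
clock: 28.38
position: [0.536, 0.0933, 0.2023]
ee_rot: [3.126, -0.302, -0.008]
force: [-12.0, 1.8, 10.4]
width: 0.002
clock: 28.62
position: [0.5361, 0.0933, 0.2023]
ee_rot: [3.126, -0.301, -0.009]
force: [-15.0, 2.0, 11.1]
width: 0.008
clock: 28.88
position: [0.5362, 0.0933, 0.2022]
ee_rot: [3.126, -0.301, -0.011]
force: [-16.4, 2.2, 13.3]
width: 0.007
```

```bash
python3 -m pendant '[[[-2,0,0,0,0,0,1],[-6,0,0,0,0,0,1],[-14,0,0,0,0,0,1],[-25,0,0,0,0,0,1],[-40,0,-15,0,0,0,1],[-60,0,-40,0,0,0,1],[-70,0,-80,0,0,0,1],[-80,0,-120,0,0,0,1],[-80,0,-120,0,0,0,1]]]'
python3 - <<'E'
from h import *
from cell import arm,get_image
o=arm.observe(); p,q=o['position'],o['ee_rot']; print(o['force'],p,q)
im=[get_image(n) for n in('scene','side','wrist')]
cv2.imwrite('pics/b15.png',cv2.convertScaleAbs(cv2.resize(im[1][205:265,170:250,::-1],None,fx=9,fy=9,interpolation=2),alpha=1.3))
cv2.imwrite('pics/w15.png',im[2][:,:,::-1]);cv2.imwrite('pics/a15.png',im[0][:,:,::-1])
E
```

```text
clock: 30.0
position: [0.4606, 0.1086, 0.3253]
ee_rot: [-3.126, 0.303, -0.008]
force: [0.6, -0.5, -0.2]
width: 0.005
[ 0.58581329 -0.49721934 -0.15853965] [0.46061194 0.10858002 0.32530776] [-3.12559502  0.30286616 -0.00815263]
```

View pics/b15.png

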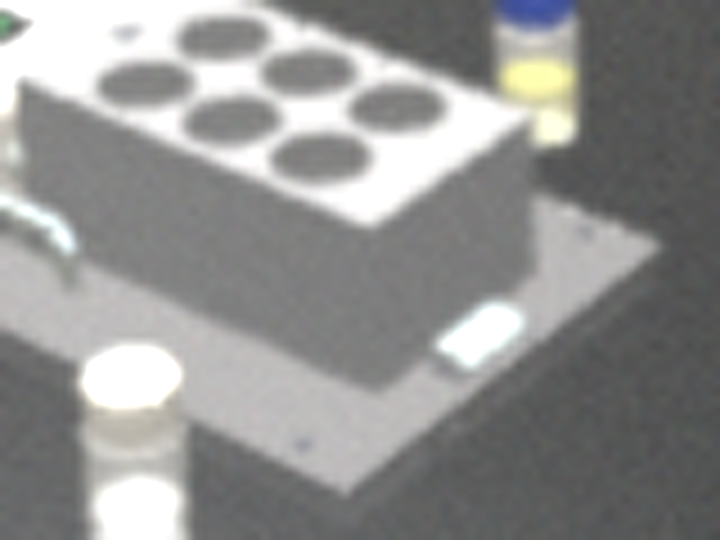

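View pics/w15.png

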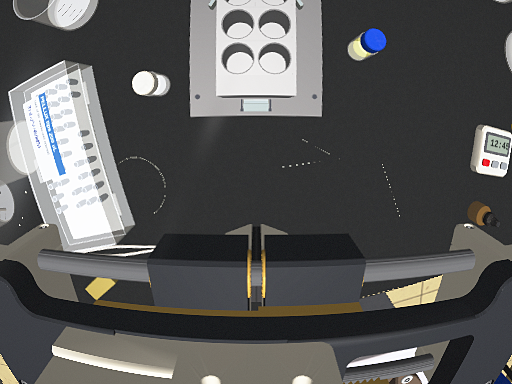

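View pics/a15.png

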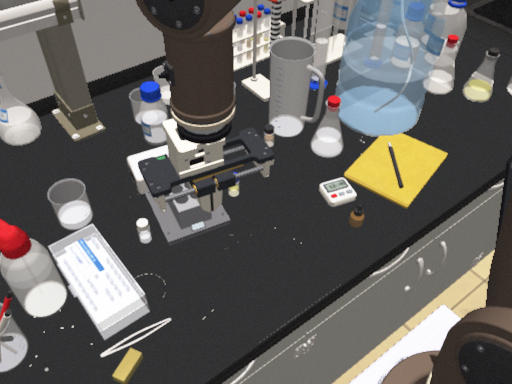

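```bash
python3 - <<'E'
from h import *
from cell import get_image,arm
s0=cv2.imread('pics/side0.png'); s1=get_image('side')[:,:,::-1].copy()
t=s0[238:248,217:228]; r=cv2.matchTemplate(s1[230:256,209:240],t,cv2.TM_CCOEFF_NORMED); print(cv2.minMaxLoc(r),'expect loc (8,8)')
f=lambda u,v:(170+u/9-.44,205+v/9-.44)
print('foot bottom L',pixplane_y('side',f(375,388),32),'R',pixplane_y('side',f(532,275),-32),'deckL',pix2plane('side',f(345,492),.012),hw(0,65,12))
o=arm.observe();p,q=o['position'],o['ee_rot']
for n,uv,z in [('footL',(215,96),.062),('footR',(297,96),.062),('deckL',(190.5,115),.012),('deckR',(322,115.5),.012),('catchL',(242,98),.017),('catchR',(271,98),.017)]:
    w=wpix(p,q,uv,z); print(n,(R.from_euler('z',-H[2]).apply(w-[H[0],H[1],0])*1000).round(1))
cv2.imwrite('pics/c.png',np.hstack([cv2.resize(s0[225:260,195:245],None,fx=8,fy=8,interpolation=2),cv2.resize(s1[225:260,195:245],None,fx=8,fy=8,interpolation=2)]))
E
```

```text
(-0.6294758319854736, 0.9167346954345703, (6, 2), (8, 8)) expect loc (8,8)
foot bottom L [17.6 15.5] R [18.1 13.4] deckL [[0.54015443 0.15749738 0.012     ]] [0.54032767 0.15818508 0.012     ]
footL [15.8 33.4 62. ]
footR [ 15.8 -32.   62. ]
deckL [ 0.  64.7 12. ]
deckR [ -0.4 -63.9  12. ]
catchL [15.3 13.8 17. ]
catchR [ 15.3 -13.5  17. ]
```

View pics/c.png

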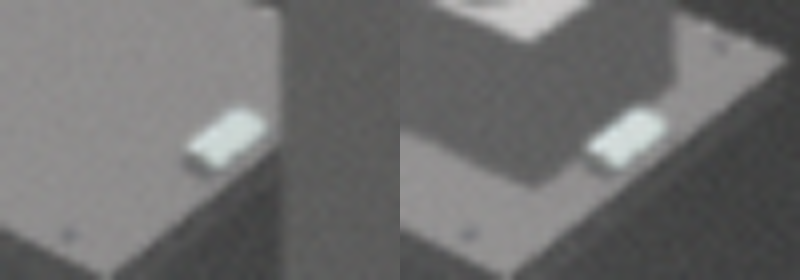

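```bash
python3 -c "
from cell import arm
print(arm.sign_off())"
```

```text
the job is handed in; nothing more can be done
None
```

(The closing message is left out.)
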